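Clamp a plane body in the cam-lever hold-down

TASK

Slide the walnut plane body along its channel until it butts against the aluminium end stop. With the red cam lever still open, wind the brass wing nut clockwise until the clamp's rubber foot just touches the wood, then flip the lever back over the heel until it is fully home, so that the wood is held firmly but not crushed. Leave the other tools where they are.

Things in the scene. Friction and masses are not known exactly. Their poses are not given: they have to be found in the camera images.
- fixture: Plywood board 290 x 300 x 18 on the bench, fixed; it bears channel and clamp. Origin: underside, below the strap's centre line, 75 from the channel's. x runs along the dark steel strap from nose to heel, y along the channel to the end stop, z up. Channel centre line at x = -75, floor z 18, two rails 12 wide to z 32, 60 apart; the aluminium stop's face is at y = +100, top z 62.
- plane_body: Loose walnut block with a pale sole and a square throat, 56 (x) x 190 (y) x 42 (z), about 0.45 kg; it lies in the channel between the rails, its axes about those of the fixture, under the raised foot. Origin: centre of its underside. At the stop its origin is at fixture y = +5; at the start 30 to 63 short of that. Free to push at its end face away from the stop.
- foot_pad (a point): Centre of the underside of the clamp's black rubber foot, 27 across, on a sprung steel stem under the strap's nose, at fixture x = -75, y = 0. It just touches the wood when this point is 42 above the plane body's origin. The foot gives 1 mm per 12 N.
- nut_axis (a point): Point on the wing nut's vertical axis at mid height of its wings, at fixture x = -75, y = 0, about 110 above the bench. Two brass wings make one bar 64 long, 14 thick, 20 high (10 above and below this point), 6 above the strap, which is 34 wide. The threaded stem, 12 thick, stands up to 10 above the wings. The upright lever stands 115 away.
- wing_nut (a joint): Turn of the wing nut, rad, growing clockwise seen from above (range 0 to 9.5; starts 0.2 to 3); at 0 the wings lie along the fixture's x. A full turn lowers the foot 6 mm; the nut stays where it is left (about 0.15 N m to turn). With the lever at 0 the foot meets the wood at about 6.3; closing the lever then gives about 77 N, a quarter turn more or less about 17 N more or less.
- lever_pin (a point): Centre of the cam lever's hinge pin, at fixture x = +40, y = 0, 112 above the bench; the pin runs along the fixture's y.
- lever_tip (a point): Free end of the red cam lever, 115 from the pin. The lever is a bar 24 wide (along the fixture's y) and 14 thick, its front face (towards the nut) 11 before the line from the pin along the lever when upright. It falls back over the heel, towards the fixture's +x.
- cam_lever (a joint): Angle of the cam lever, rad: 0 upright (open; starts 0 to 0.12), 1.52 lying level over the heel against its stop (fully home). A spiral cam: it stays where it is left by friction, and lowers the foot evenly, 6.5 mm in all (4.3 mm per rad); a push of 6 to 11 N at the red grip, rising to the end.
- wax_tin: Bystander: green wax tin 54 across, 22 high, standing on the fixture's board beside the clamp. Origin: centre of its underside.
- marking_awl: Bystander: marking awl 110 long, 20 thick, lying on the board on the other side of the clamp, along x. Origin: under the handle's front end.
- mallet: Bystander: carver's mallet 270 long, head 75 x 120 x 60, lying on the bench. Origin on the bench under the handle.
- chisel: Bystander: chisel 250 long with a pale handle, on the bench. Origin under the ferrule.
- glue_bottle: Bystander: white glue bottle with orange cap, 56 across, 160 high. Origin: centre of its underside.
- try_square: Bystander: try square with a dark stock 100 long and a steel blade 150 long, on the bench. Origin under the stock.
- bench_brush: Bystander: bench brush lying on the bench. Origin on its underside.
- foot: The rubber foot and its steel cup, 27 across and 12 high; the same point as foot_pad. It moves straight up and down with the nose of the strap; the clamp's lock force is what it presses on the wood with.
Mind the look-alikes: they are no part of the job. What is shaped like the plane_body but pink or purple is not meant.

How it is judged:
By the outcome, as a careful person would: the job done as asked, in the order asked, and still so for the second after the job is handed in, with the robot touching nothing.
It also fails if it takes over 58 s, if anything falls off the work surface, if the arm or the gripper's body presses on something with over 40 N, if the wrist force passes 120 N, or if a joint passes its speed limit or range.

ROBOT

A 7-joint arm with a two-finger parallel gripper is mounted at the origin on the work surface. World frame = base frame: x ahead of the robot, y to its left, z up, the work surface at z = 0. Lengths are in m, angles in rad, forces in N, time in s.
With the tool pointing down it reaches from about 0.4 to 0.875 m from the base axis. Payload 6.5 kg.
Tool frame: the origin (TCP) lies midway between the tips of the shut fingers; the grasp point (between the pads) lies 19 mm behind it; z points along the fingers, y is the direction in which the jaws open and shut (so a half turn about z gives the same grasp; the last joint's range is limited). The gripper opens to 85 mm and grips with 20 to 120 N. Pads are 22 mm wide; open, the fingers measure 114 mm over their backs; the gripper's body (76 mm by 85 mm) begins 54 mm behind the grasp point. The pads swing forward as they close: fully open they stand 13 mm farther back than shut.
Start: joints at [-0.066, 0.536, -0.004, 1.538, 0.003, 1.067, -0.071], TCP at [0.65, 0, 0.231] pointing down, gripper open.
Joint ranges: [-2.7, 2.7], [-0.37, 2.16], [-1.27, 1.26], [0.24, 2.4], [-1.31, 4.45], [0.19, 1.91], [-2.76, 2.76]. Speed limits (rad/s): [2.39, 2.39, 3.14, 3.14, 3.14, 3.14, 3.14].

INTERFACE

Orientations are given as a 3x3 rotation matrix whose columns are the frame's x, y, z axes.
In Python, from cell import sensors, camera, get_calibration, finish_job gives the robot as it stands. The module is installed in compiled form; this text tells all that it offers.
- The arm moves only by the shell command python3 -m crank 'ROWS' [FORCE]. ROWS is JSON, a list of rows, each an object with "fingers": the closure, from -1 (fully open) to 1 (shut), so that 0 is half open; "delta_pos": the shift along the tool's x, y, z in mm, a list of three; "turn": the turn about the tool's z in degrees. A call has 1 to 20 rows; each row is the pose to reach, as a shift and turn from the pose commanded when the call began, along the tool's axes at that moment; what a row does not reach only later rows make up. A row lasts 1/12 s, in which the tool goes at most 41.7 mm and 7.16 degrees, less where a joint would pass 70% of its speed; a pose out of reach is approached as far as the arm can. A call with a gripper value outside its range is refused whole. The fingers move at their own pace and stop on an object; FORCE is the grip in N (left out, the last holds). Time passes only in rows, so rows that repeat a pose let the fingers close. It gives the time, the measured TCP pose, the force and the opening at its end, in the units of the state.
- sensors.observe(): the state, without advancing time (a new reading comes with each control period).
- camera(name): name is "scene" or "side" or "wrist"; returns the picture (480x640x3 uint8, red, green, blue); there is no depth.
- get_calibration(name): a dict with "camera_matrix" (3x3 intrinsics, pixels), "view" (4x4, takes a point from world to camera coordinates). Camera axes: x right, y down, z forward; pixel columns grow to the right and rows downward; lengths in m; the calibration is good to about 2 mm. A picture is of the moment at which its call begins: read the wrist's pose just before it. get_calibration takes no time and is no camera call; for the wrist camera it gives the pose at the moment of the call.
- finish_job(): hands the job in, once; it reports no verdict.
The state is a dict: "t": time; "qpos": joint angles; "qd": joint speeds; "tau": joint torques, N m; "ee_pos": TCP position; "tool_rot": TCP orientation; "contact_force": force on the tool from outside, world axes, zero at the start; "wrist_torque": the same for the moment, N m; "finger_gap": finger opening in m.
Only numpy, scipy, OpenCV 4.12 (cv2) and the standard library are available. Lean on these libraries where they do the work, as an engineer would, in place of code of your own. Each camera call takes 0.05 s, during which the arm holds its last target. There are 200 camera calls.

## Working session

There is one attempt and no reset: what is moved stays moved. The work goes in short steps, Python scripts to look and compute and a shell command to move; the robot and the scene stay as the last step left them, time stands still between calls to the robot, and variables do not carry over. Pictures are saved under pics/ and viewed, about 8 in all and at most 12, crops included, and the job is handed in when it is done.

```bash
mkdir -p pics; python3 - <<'E'
from cell import *
import cv2,numpy as np
s=sensors.observe();print(s['t'],s['ee_pos'],np.round(s['tool_rot'],3).tolist())
a=[camera(n) for n in("scene","side")]
for n,p in zip(("scene","side"),a):
    cv2.imwrite(f"pics/{n}0.png",p[:,:,::-1]);c=get_calibration(n);print(n,np.round(c['camera_matrix'],1).tolist(),np.round(c['view'],4).tolist())
E
```

```text
0.0 [ 6.49365698e-01 -2.48505615e-05  2.30407536e-01] [[-0.0, 1.0, -0.002], [1.0, 0.0, -0.0], [-0.0, -0.002, -1.0]]
scene [[513.0, 0.0, 318.4], [0.0, 513.0, 241.8], [0.0, 0.0, 1.0]] [[-0.7155, 0.6986, 0.0074, 0.3294], [0.5032, 0.5227, -0.6881, -0.1266], [-0.4846, -0.4887, -0.7255, 1.4579], [0.0, 0.0, 0.0, 1.0]]
side [[440.6, 0.0, 321.1], [0.0, 440.6, 238.4], [0.0, 0.0, 1.0]] [[-0.9981, -0.0609, 0.0005, 0.4931], [-0.0348, 0.5648, -0.8245, 0.1185], [0.0499, -0.823, -0.5659, 1.1503], [0.0, 0.0, 0.0, 1.0]]
```

View pics/scene0.png

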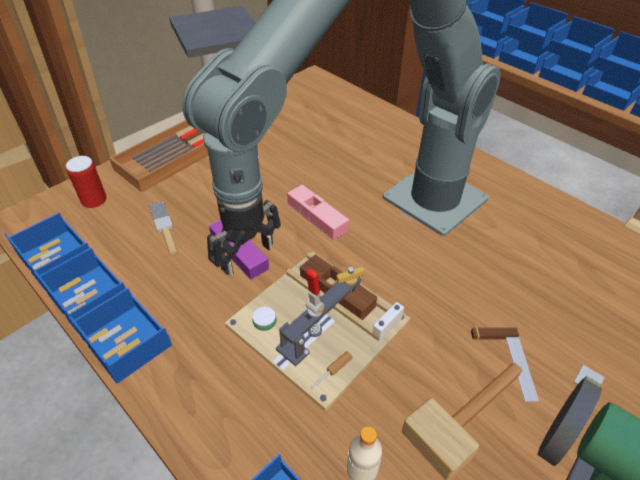

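View pics/side0.png

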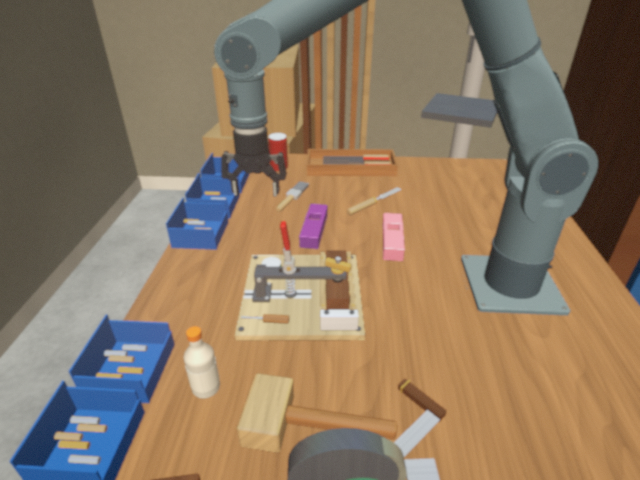

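The target is the brown walnut block in the fixture's channel, at scene (337,285) and side (337,285). The pink (317,210) and purple (238,248) blocks lie loose on the bench and are look-alikes. I'll confirm in an enlarged crop and measure the board corners.

```bash
cat > h.py <<'E'
import numpy as np,cv2
from cell import *
def ray(n,uv):
    c=get_calibration(n);K=np.array(c['camera_matrix']);V=np.array(c['view']);R=V[:3,:3]
    o=-R.T@V[:3,3];d=R.T@np.linalg.inv(K)@np.array([uv[0],uv[1],1.]);return o,d/np.linalg.norm(d)
def onz(n,uv,z):
    o,d=ray(n,uv);return o+d*(z-o[2])/d[2]
def tri(*obs):
    A=0;b=0
    for n,uv in obs:
        o,d=ray(n,uv);P=np.eye(3)-np.outer(d,d);A=A+P;b=b+P@o
    return np.linalg.solve(A,b)
def proj(n,p):
    c=get_calibration(n);q=np.array(c['view'])@np.r_[p,1];q=np.array(c['camera_matrix'])@q[:3];return q[:2]/q[2]
E
python3 - <<'E'
from h import *
a=cv2.imread('pics/scene0.png')[245:405,220:420];b=cv2.imread('pics/side0.png')[215:345,230:370]
a=cv2.resize(a,None,fx=3,fy=3,interpolation=cv2.INTER_CUBIC)
b=cv2.resize(b,None,fx=3.6,fy=3.6,interpolation=cv2.INTER_CUBIC)
cv2.imwrite('pics/c0.png',cv2.resize(a,(800,600)))
cv2.imwrite('pics/c1.png',cv2.resize(cv2.imread('pics/side0.png')[215:345,225:375],(800,693))[:600])
E
```

```text
(no output)
```

View pics/c0.png

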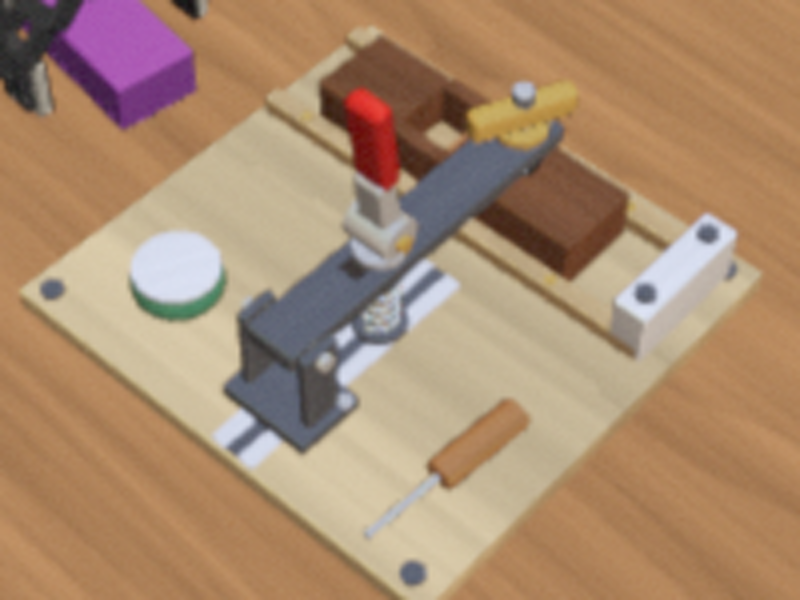

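View pics/c1.png

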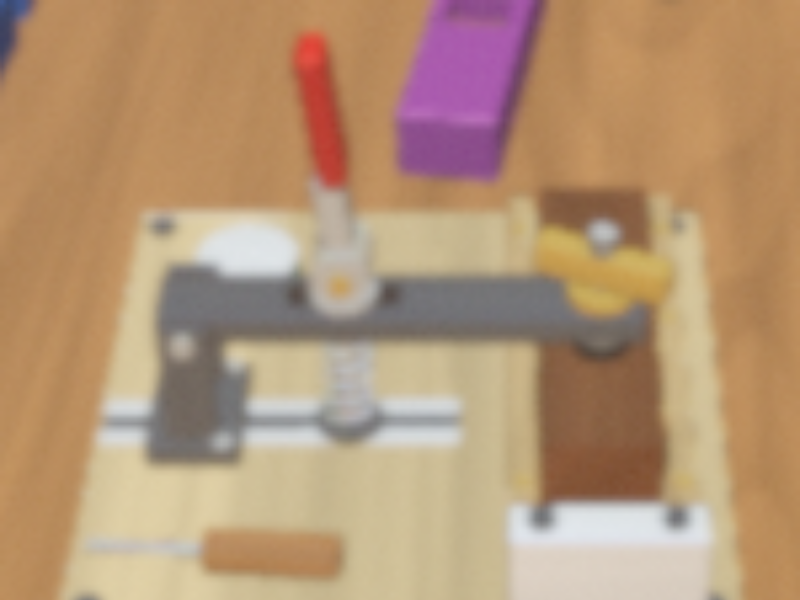

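Confirmed: the block under the strap is walnut brown, at crop 1 (470,150), with the foot over it. The lever is upright at (370,140), and the nut's stem top is at (523,92). Next I compute the fixture pose.

```bash
python3 - <<'E'
from h import *
S=lambda x,y:("scene",(220+x/4-.4,245+y/3.75-.4)); D=lambda x,y:("side",(225+x/5.333-.4,215+y/5.333-.4))
pts={'screwHeelBack':(S(52,289),D(162,225)),'stopL':(S(646,293),D(542,517)),'stopR':(S(708,233),D(677,517)),'stem':(S(523,84),D(602,222)),
'lev':(S(367,95),D(312,40)),'pinend':(S(403,243),D(340,288)),'wL':(S(475,124),D(543,245)),'wR':(S(576,97),D(668,280)),'woodfrontTopL':(S(567,262),D(541,447)),'woodTopR':(S(628,197),D(662,447))}
for k,v in pts.items(): print(k,np.round(tri(*v)*1000,1))
for k,z in [((22,292),18),((760,275),18),((413,573),18),((52,289),18),((646,293),62),((708,233),62),((567,262),60),((628,197),60),((320,88),60),((382,42),60)]: print('scene',k,np.round(onz(*S(*k),z/1000)[:2]*1000,1))
for k,z in [((162,225),18),((145,212),18),((541,447),60),((662,447),60),((541,188),60),((647,188),60),((542,517),62),((677,517),62)]: print('side',k,np.round(onz(*D(*k),z/1000)[:2]*1000,1))
E
```

```text
screwHeelBack [679.6 -47.8  20.5]
stopL [470.9 200.   64.5]
stopR [415.1 196.1  64.2]
stem [450.8  86.9 133.7]
lev [572.4  93.2 227.6]
pinend [563.6 110.3 110.6]
wL [477.1  77.7 112.5]
wR [422.  101.2 112.8]
woodfrontTopL [476.  149.3  53.6]
woodTopR [421.5 145.1  56.4]
scene (22, 292) [692.5 -58.6]
scene (760, 275) [388.2 218.6]
scene (413, 573) [661.9 218.8]
scene (52, 289) [679.3 -48.8]
scene (646, 293) [470.  199.5]
scene (708, 233) [414.  195.6]
scene (567, 262) [483.2 155.2]
scene (628, 197) [424.4 147.1]
scene (320, 88) [489.6 -33.3]
scene (382, 42) [437.  -35.8]
side (162, 225) [680.2 -51.9]
side (145, 212) [691.1 -62.5]
side (541, 447) [473.5 151.6]
side (662, 447) [421.3 148.4]
side (541, 188) [483.3 -38.6]
side (647, 188) [430.5 -41.9]
side (542, 517) [470.7 196.7]
side (677, 517) [414.7 193.2]
```

```bash
python3 -m crank '[{"fingers":1,"delta_pos":[-40,-40,0],"turn":-4},{"fingers":1,"delta_pos":[-68,-80,0],"turn":-4},{"fingers":1,"delta_pos":[-68,-115,0],"turn":-4},{"fingers":1,"delta_pos":[-68,-150,0],"turn":-4},{"fingers":1,"delta_pos":[-68,-188,0],"turn":-4},{"fingers":1,"delta_pos":[-68,-188,0],"turn":-4},{"fingers":1,"delta_pos":[-68,-188,30],"turn":-4},{"fingers":1,"delta_pos":[-68,-188,65],"turn":-4},{"fingers":1,"delta_pos":[-68,-188,100],"turn":-4},{"fingers":1,"delta_pos":[-68,-188,130],"turn":-4},{"fingers":1,"delta_pos":[-68,-188,130],"turn":-4}]'
python3 - <<'E'
from h import *
s=sensors.observe();print(s['qpos'],s['tool_rot'])
for n in("scene","wrist"):cv2.imwrite(f'pics/{n}1.png',camera(n)[:,:,::-1])
a=cv2.imread('pics/scene1.png')[200:350,240:440];w=cv2.imread('pics/wrist1.png')
cv2.imwrite('pics/v1.png',np.hstack([cv2.resize(a,(400,300)),cv2.resize(w,(400,300))]))
E
```

```text
t: 1.02
ee_pos: [0.4579, -0.0675, 0.0966]
tool_rot: [[-0.07, 0.997, -0.01], [0.998, 0.07, 0.001], [0.001, -0.01, -1.0]]
contact_force: [-0.5, -0.1, -0.9]
finger_gap: -0.0003
[ 0.06721754  0.44543899 -0.02174942  2.10926738  0.0162068   0.59679816
  0.10438127] [[-7.02225496e-02  9.97483848e-01 -9.73480454e-03]
 [ 9.97530356e-01  7.02329071e-02  7.25803646e-04]
 [ 1.40768104e-03 -9.65979526e-03 -9.99952352e-01]]
```

View pics/v1.png

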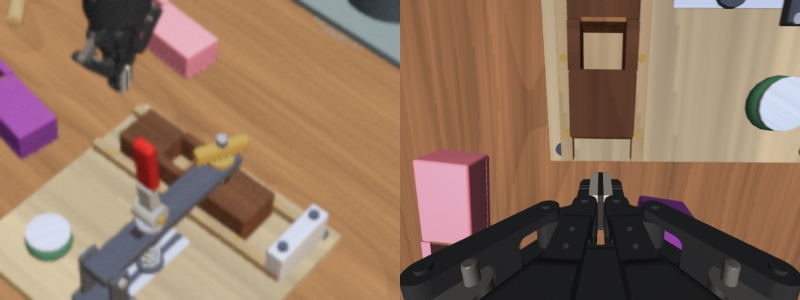

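The fingers are shut behind the block's free end: in the right half, the block end is at (603,138), in line with the fingers at (600,190). The path down is clear, so I lower and push along tool x.

```bash
python3 -m crank '[{"fingers":1,"delta_pos":[0,0,30],"turn":0},{"fingers":1,"delta_pos":[0,0,56],"turn":0},{"fingers":1,"delta_pos":[0,0,56],"turn":0},{"fingers":1,"delta_pos":[6,0,56],"turn":0},{"fingers":1,"delta_pos":[12,0,56],"turn":0},{"fingers":1,"delta_pos":[16,0,56],"turn":0},{"fingers":1,"delta_pos":[20,0,56],"turn":0},{"fingers":1,"delta_pos":[24,0,56],"turn":0},{"fingers":1,"delta_pos":[28,0,56],"turn":0},{"fingers":1,"delta_pos":[32,0,56],"turn":0},{"fingers":1,"delta_pos":[36,0,56],"turn":0},{"fingers":1,"delta_pos":[40,0,56],"turn":0},{"fingers":1,"delta_pos":[43,0,56],"turn":0},{"fingers":1,"delta_pos":[45,0,56],"turn":0},{"fingers":1,"delta_pos":[46,0,56],"turn":0}]'
```

```text
t: 2.37
ee_pos: [0.4604, -0.023, 0.0469]
tool_rot: [[-0.069, 0.998, 0.004], [0.998, 0.069, -0.001], [-0.002, 0.003, -1.0]]
contact_force: [0.8, -5.9, 4.9]
finger_gap: 0.0002
```

```bash
python3 -m crank '[{"fingers":1,"delta_pos":[2,0,0],"turn":0},{"fingers":1,"delta_pos":[4,0,0],"turn":0},{"fingers":1,"delta_pos":[5,0,0],"turn":0},{"fingers":1,"delta_pos":[6,0,0],"turn":0}]'; python3 -m crank '[{"fingers":1,"delta_pos":[1,0,0],"turn":0},{"fingers":1,"delta_pos":[2,0,0],"turn":0}]'
```

```text
t: 2.7
ee_pos: [0.46, -0.0173, 0.0469]
tool_rot: [[-0.069, 0.998, 0.003], [0.998, 0.069, -0.002], [-0.002, 0.003, -1.0]]
contact_force: [1.0, -5.8, 4.8]
finger_gap: 0.0002
t: 2.87
ee_pos: [0.4598, -0.0154, 0.0469]
tool_rot: [[-0.068, 0.998, 0.003], [0.998, 0.068, -0.002], [-0.002, 0.003, -1.0]]
contact_force: [0.6, -5.4, 4.9]
finger_gap: -0.0005
```

```bash
for i in 1 2 3; do python3 -m crank '[{"fingers":1,"delta_pos":[1,0,0],"turn":0},{"fingers":1,"delta_pos":[2,0,0],"turn":0}]' | grep -E 'ee_pos|contact'; done
```

```text
ee_pos: [0.4597, -0.0145, 0.0469]
contact_force: [0.8, -12.0, 6.2]
ee_pos: [0.4597, -0.0144, 0.0469]
contact_force: [1.1, -18.3, 4.5]
ee_pos: [0.4596, -0.0143, 0.047]
contact_force: [2.2, -23.0, 4.7]
```

The block is at the stop: the force climbs with no travel, at y=-14.4 mm, where I predicted -13.9. Next I retreat and look at the nut with the wrist camera.

```bash
python3 -m crank '[{"fingers":1,"delta_pos":[-15,0,0],"turn":0},{"fingers":1,"delta_pos":[-30,0,0],"turn":0},{"fingers":1,"delta_pos":[-30,0,-40],"turn":0},{"fingers":-1,"delta_pos":[-30,0,-80],"turn":0},{"fingers":-1,"delta_pos":[-30,0,-120],"turn":0},{"fingers":-1,"delta_pos":[-10,0,-143],"turn":0},{"fingers":-1,"delta_pos":[20,0,-143],"turn":0},{"fingers":-1,"delta_pos":[20,0,-143],"turn":0},{"fingers":-1,"delta_pos":[20,0,-143],"turn":0},{"fingers":-1,"delta_pos":[20,0,-143],"turn":0}]'
python3 - <<'E'
from h import *
c=get_calibration('wrist');w=camera('wrist')
np.savez('w2',K=c['camera_matrix'],V=c['view'])
cv2.imwrite('pics/w2.png',w[:,:,::-1]);s=camera('scene')[:,:,::-1];cv2.imwrite('pics/s2.png',s)
E
```

```text
t: 4.2
ee_pos: [0.4562, 0.0119, 0.1887]
tool_rot: [[-0.071, 0.997, 0.0], [0.997, 0.071, -0.0], [-0.0, 0.0, -1.0]]
contact_force: [-0.2, -0.9, 0.3]
finger_gap: 0.0835
```

View pics/w2.png

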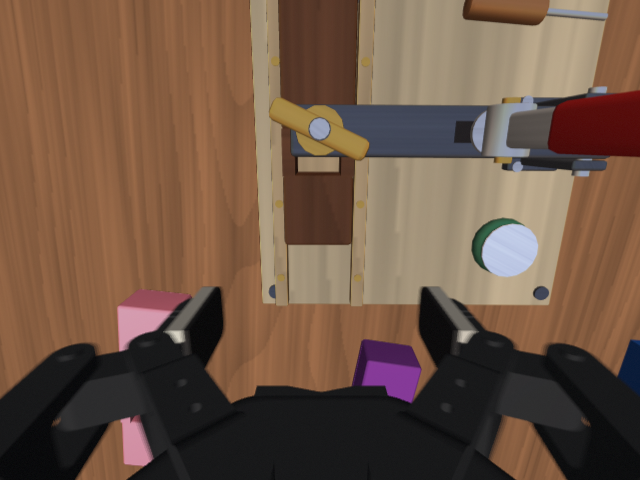

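The stem is at (319,128) and the wing ends at (277,108) and (361,150), so the wings sit about 26° clockwise of the strap.

```bash
python3 - <<'E'
import numpy as np,cv2
d=np.load('w2.npz');K,V=d['K'],d['V'];R=V[:3,:3];o=-R.T@V[:3,3]
def onz(u,v,z):
    r=R.T@np.linalg.inv(K)@[u,v,1.];return (o+r*(z-o[2])/r[2])*1000
S=onz(319,128,.132);print('stem',S)
im=cv2.imread('pics/w2.png');h=cv2.cvtColor(im,cv2.COLOR_BGR2HSV)
m=((h[...,0]>14)&(h[...,0]<26)&(h[...,1]>150)&(h[...,2]>120)).astype(np.uint8);m[:85]=0;m[175:]=0;m[:,:260]=0;m[:,385:]=0
print(m.sum(),cv2.minAreaRect(cv2.findNonZero(m)))
a,b=onz(277,108,.12),onz(361,150,.12);print(a,b,(a+b)/2,np.linalg.norm(a-b),np.degrees(np.arctan2(b[1]-a[1],b[0]-a[0])))
print('strap edge far',onz(300,105,.096),onz(480,105,.096),'near',onz(300,157,.096), onz(460,157,.096))
print('wood back',onz(285,244,.060),onz(352,244,.060))
E
```

```text
stem [449.48327866  86.45943786 132.        ]
627 ((318.4000244140625, 128.6999969482422), (105.0951919555664, 24.149534225463867), 26.56505012512207)
[424.24273498  96.30299507 120.        ] [475.4541109   76.13064186 120.        ] [449.84842294  86.21681847 120.        ] 55.04115603400549 -21.499666590807912
strap edge far [436.01697451 101.1972262   96.        ] [552.27859521 109.41871951  96.        ] near [437.80841417  68.42694295  96.        ] [545.17920976  76.0006381   96.        ]
wood back [427.27046858  -4.25370299  60.        ] [ 4.82705372e+02 -3.61767966e-01  6.00000000e+01]
```

```bash
python3 -m crank '[{"fingers":-1,"delta_pos":[30,0,0],"turn":-7},{"fingers":-1,"delta_pos":[60,0,0],"turn":-14},{"fingers":-1,"delta_pos":[75,-1,0],"turn":-21},{"fingers":-1,"delta_pos":[75,-1,0],"turn":-28},{"fingers":-1,"delta_pos":[75,-1,0],"turn":-35},{"fingers":-1,"delta_pos":[75,-1,0],"turn":-42},{"fingers":-1,"delta_pos":[75,-1,0],"turn":-49},{"fingers":-1,"delta_pos":[75,-1,0],"turn":-56},{"fingers":-1,"delta_pos":[75,-1,20],"turn":-63.5},{"fingers":-1,"delta_pos":[75,-1,40],"turn":-63.5},{"fingers":-1,"delta_pos":[75,-1,40],"turn":-63.5},{"fingers":-1,"delta_pos":[75,-1,40],"turn":-63.5}]'; python3 -c "
from cell import *
print(sensors.observe()['qpos'])"
```

```text
t: 5.3
ee_pos: [0.4494, 0.0857, 0.1476]
tool_rot: [[-0.923, 0.385, -0.003], [0.385, 0.923, -0.001], [0.002, -0.002, -1.0]]
contact_force: [-0.5, 0.5, 0.5]
finger_gap: 0.0852
[-0.05851316  0.35520517 -0.27036816  2.08691163  0.14116718  0.7193219
  0.7565646 ]
```

```bash
python3 -m crank '[{"fingers":-1,"delta_pos":[0,0,20],"turn":0},{"fingers":-1,"delta_pos":[0,0,44],"turn":0},{"fingers":-1,"delta_pos":[0,0,44],"turn":0},{"fingers":1,"delta_pos":[0,0,44],"turn":0},{"fingers":1,"delta_pos":[0,0,44],"turn":0},{"fingers":1,"delta_pos":[0,0,44],"turn":0},{"fingers":1,"delta_pos":[0,0,44],"turn":0},{"fingers":1,"delta_pos":[0,0,44],"turn":0},{"fingers":1,"delta_pos":[0,0,44],"turn":0},{"fingers":1,"delta_pos":[0,0,44],"turn":0},{"fingers":1,"delta_pos":[0,0,44],"turn":0}]' 40
```

```text
t: 6.22
ee_pos: [0.4504, 0.0861, 0.105]
tool_rot: [[-0.924, 0.383, 0.0], [0.383, 0.924, -0.001], [-0.001, -0.001, -1.0]]
contact_force: [-1.3, -1.7, 7.2]
finger_gap: 0.0129
```

```bash
python3 -m crank '[{"fingers":1,"delta_pos":[0,0,-2],"turn":5},{"fingers":1,"delta_pos":[0,0,-2],"turn":12},{"fingers":1,"delta_pos":[0,0,-2],"turn":19},{"fingers":1,"delta_pos":[0,0,-2],"turn":26},{"fingers":1,"delta_pos":[0,0,-2],"turn":33},{"fingers":1,"delta_pos":[0,0,-2],"turn":40},{"fingers":1,"delta_pos":[0,0,-2],"turn":47},{"fingers":1,"delta_pos":[0,0,-2],"turn":54},{"fingers":1,"delta_pos":[0,0,-2],"turn":61},{"fingers":1,"delta_pos":[0,0,-2],"turn":68},{"fingers":1,"delta_pos":[0,0,-2],"turn":75},{"fingers":1,"delta_pos":[0,0,-2],"turn":82},{"fingers":1,"delta_pos":[0,0,-2],"turn":90},{"fingers":1,"delta_pos":[0,0,-2],"turn":90}]'; python3 -c "
from cell import *
s=sensors.observe();print(s['qpos'],s['wrist_torque'])"
```

```text
t: 7.38
ee_pos: [0.4502, 0.086, 0.1053]
tool_rot: [[0.388, 0.922, 0.0], [0.922, -0.388, -0.001], [-0.001, 0.001, -1.0]]
contact_force: [5.5, -0.9, -16.5]
finger_gap: 0.0128
[-0.4092268   0.42068192  0.14640664  2.1319895  -0.10437314  0.59558176
 -0.58764245] [-0.2513947  -1.15763548  0.0972666 ]
```

```bash
python3 -m crank '[{"fingers":1,"delta_pos":[0,0,1.5],"turn":5},{"fingers":1,"delta_pos":[0,0,1.5],"turn":12},{"fingers":1,"delta_pos":[0,0,1.5],"turn":19},{"fingers":1,"delta_pos":[0,0,1.5],"turn":26},{"fingers":1,"delta_pos":[0,0,1.5],"turn":33},{"fingers":1,"delta_pos":[0,0,1.5],"turn":40},{"fingers":1,"delta_pos":[0,0,1.5],"turn":47},{"fingers":1,"delta_pos":[0,0,1.5],"turn":54},{"fingers":1,"delta_pos":[0,0,1.5],"turn":61},{"fingers":1,"delta_pos":[0,0,1.5],"turn":68},{"fingers":1,"delta_pos":[0,0,1.5],"turn":75},{"fingers":1,"delta_pos":[0,0,1.5],"turn":82},{"fingers":1,"delta_pos":[0,0,1.5],"turn":90},{"fingers":1,"delta_pos":[0,0,1.5],"turn":90}]'; python3 -c "
from cell import *
s=sensors.observe();print(s['qpos'],s['wrist_torque'])"
```

```text
t: 8.55
ee_pos: [0.4502, 0.0862, 0.1051]
tool_rot: [[0.922, -0.387, 0.0], [-0.387, -0.922, -0.0], [0.0, 0.0, -1.0]]
contact_force: [-0.8, -1.8, 5.2]
finger_gap: 0.0128
[-0.7391329   0.47363092  0.55793827  2.14966962 -0.42448649  0.6251922
 -1.84878756] [-0.58229644  0.19161357 -0.01345595]
```

```bash
python3 -m crank '[{"fingers":-1,"delta_pos":[0,0,0],"turn":0},{"fingers":-1,"delta_pos":[0,0,0],"turn":0},{"fingers":-1,"delta_pos":[0,0,0],"turn":0},{"fingers":-1,"delta_pos":[0,0,0],"turn":0},{"fingers":-1,"delta_pos":[0,0,-20],"turn":0},{"fingers":-1,"delta_pos":[0,0,-42],"turn":0},{"fingers":-1,"delta_pos":[0,0,-42],"turn":-7},{"fingers":-1,"delta_pos":[0,0,-42],"turn":-14},{"fingers":-1,"delta_pos":[0,0,-42],"turn":-21},{"fingers":-1,"delta_pos":[0,0,-42],"turn":-28},{"fingers":-1,"delta_pos":[0,0,-42],"turn":-35},{"fingers":-1,"delta_pos":[0,0,-42],"turn":-42},{"fingers":-1,"delta_pos":[0,0,-42],"turn":-49},{"fingers":-1,"delta_pos":[0,0,-42],"turn":-56},{"fingers":-1,"delta_pos":[0,0,-42],"turn":-63},{"fingers":-1,"delta_pos":[0,0,-42],"turn":-70},{"fingers":-1,"delta_pos":[0,0,-42],"turn":-77},{"fingers":-1,"delta_pos":[0,0,-42],"turn":-84},{"fingers":-1,"delta_pos":[0,0,-42],"turn":-90},{"fingers":-1,"delta_pos":[0,0,-42],"turn":-90}]'
python3 -m crank '[{"fingers":-1,"delta_pos":[0,0,0],"turn":-7},{"fingers":-1,"delta_pos":[0,0,0],"turn":-14},{"fingers":-1,"delta_pos":[0,0,0],"turn":-21},{"fingers":-1,"delta_pos":[0,0,0],"turn":-28},{"fingers":-1,"delta_pos":[0,0,0],"turn":-35},{"fingers":-1,"delta_pos":[0,0,0],"turn":-42},{"fingers":-1,"delta_pos":[0,0,0],"turn":-49},{"fingers":-1,"delta_pos":[0,0,0],"turn":-56},{"fingers":-1,"delta_pos":[0,0,0],"turn":-63},{"fingers":-1,"delta_pos":[0,0,0],"turn":-70},{"fingers":-1,"delta_pos":[0,0,0],"turn":-77},{"fingers":-1,"delta_pos":[0,0,0],"turn":-84},{"fingers":-1,"delta_pos":[0,0,0],"turn":-90},{"fingers":-1,"delta_pos":[0,0,0],"turn":-90},{"fingers":-1,"delta_pos":[0,0,0],"turn":-90}]'
python3 -c "
from h import *
for n in('scene','side','wrist'):cv2.imwrite(f'pics/{n}3.png',camera(n)[:,:,::-1])
a=cv2.imread('pics/scene3.png')[245:365,270:430];b=cv2.imread('pics/side3.png')[195:315,225:385]
cv2.imwrite('pics/v3.png',np.hstack([cv2.resize(a,(400,300),interpolation=2),cv2.resize(b,(400,300),interpolation=2)]))"
```

```text
t: 10.22
ee_pos: [0.4502, 0.0865, 0.1469]
tool_rot: [[0.379, 0.926, 0.0], [0.926, -0.379, 0.0], [0.0, -0.0, -1.0]]
contact_force: [0.4, -0.5, 0.6]
finger_gap: 0.0855
t: 11.47
ee_pos: [0.4502, 0.0864, 0.1468]
tool_rot: [[-0.922, 0.388, -0.0], [0.388, 0.922, 0.0], [0.0, 0.0, -1.0]]
contact_force: [0.3, -0.3, 0.1]
finger_gap: 0.0854
```

View pics/v3.png

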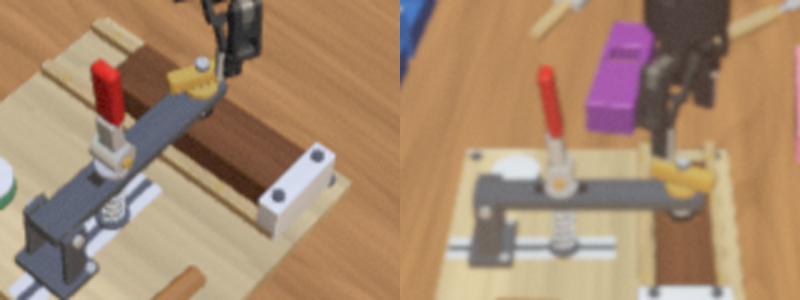

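The block is butted on the stop at left (290,170). The wings are back at the same line as before, half a turn on, and the lever is still upright. I regrip and turn another ~149°.

```bash
python3 -m crank '[{"fingers":-1,"delta_pos":[0,0,20],"turn":0},{"fingers":-1,"delta_pos":[0,0,42],"turn":0},{"fingers":-1,"delta_pos":[0,0,42],"turn":0},{"fingers":1,"delta_pos":[0,0,42],"turn":0},{"fingers":1,"delta_pos":[0,0,42],"turn":0},{"fingers":1,"delta_pos":[0,0,42],"turn":0},{"fingers":1,"delta_pos":[0,0,42],"turn":0},{"fingers":1,"delta_pos":[0,0,42],"turn":0},{"fingers":1,"delta_pos":[0,0,42],"turn":0},{"fingers":1,"delta_pos":[0,0,42],"turn":0},{"fingers":1,"delta_pos":[0,0,42],"turn":0}]' 40
python3 -m crank '[{"fingers":1,"delta_pos":[0,0,0],"turn":5},{"fingers":1,"delta_pos":[0,0,0],"turn":12},{"fingers":1,"delta_pos":[0,0,0],"turn":19},{"fingers":1,"delta_pos":[0,0,0],"turn":26},{"fingers":1,"delta_pos":[0,0,0],"turn":33},{"fingers":1,"delta_pos":[0,0,0],"turn":40},{"fingers":1,"delta_pos":[0,0,0],"turn":47},{"fingers":1,"delta_pos":[0,0,0],"turn":54},{"fingers":1,"delta_pos":[0,0,0],"turn":61},{"fingers":1,"delta_pos":[0,0,0],"turn":68},{"fingers":1,"delta_pos":[0,0,0],"turn":75},{"fingers":1,"delta_pos":[0,0,0],"turn":80},{"fingers":1,"delta_pos":[0,0,0],"turn":80}]'
python3 -m crank '[{"fingers":1,"delta_pos":[0,0,0],"turn":7},{"fingers":1,"delta_pos":[0,0,0],"turn":14},{"fingers":1,"delta_pos":[0,0,0],"turn":21},{"fingers":1,"delta_pos":[0,0,0],"turn":28},{"fingers":1,"delta_pos":[0,0,0],"turn":35},{"fingers":1,"delta_pos":[0,0,0],"turn":42},{"fingers":1,"delta_pos":[0,0,0],"turn":49},{"fingers":1,"delta_pos":[0,0,0],"turn":55},{"fingers":1,"delta_pos":[0,0,0],"turn":55}]'
```

```text
t: 12.53
ee_pos: [0.4504, 0.0861, 0.1055]
tool_rot: [[-0.924, 0.383, 0.0], [0.383, 0.924, -0.001], [-0.001, -0.0, -1.0]]
contact_force: [-2.1, -0.2, 7.2]
finger_gap: 0.013
t: 13.62
ee_pos: [0.4503, 0.0861, 0.1055]
tool_rot: [[0.221, 0.975, 0.0], [0.975, -0.221, -0.0], [-0.0, 0.0, -1.0]]
contact_force: [-2.3, -2.1, 7.9]
finger_gap: 0.0129
t: 14.37
ee_pos: [0.4503, 0.0861, 0.1055]
tool_rot: [[0.926, 0.377, 0.0], [0.377, -0.926, -0.0], [0.0, 0.0, -1.0]]
contact_force: [-3.3, -2.1, 10.2]
finger_gap: 0.0132
```

```bash
python3 -m crank '[{"fingers":1,"delta_pos":[0,0,0],"turn":5},{"fingers":1,"delta_pos":[0,0,0],"turn":10},{"fingers":1,"delta_pos":[0,0,0],"turn":14},{"fingers":1,"delta_pos":[0,0,0],"turn":14}]'
python3 -m crank '[{"fingers":-1,"delta_pos":[0,0,0],"turn":0},{"fingers":-1,"delta_pos":[0,0,0],"turn":0},{"fingers":-1,"delta_pos":[0,0,0],"turn":0},{"fingers":-1,"delta_pos":[0,0,0],"turn":0},{"fingers":-1,"delta_pos":[0,0,-30],"turn":0},{"fingers":-1,"delta_pos":[0,0,-65],"turn":0},{"fingers":-1,"delta_pos":[0,0,-100],"turn":0},{"fingers":-1,"delta_pos":[50,0,-100],"turn":0},{"fingers":-1,"delta_pos":[50,0,-100],"turn":0},{"fingers":-1,"delta_pos":[50,0,-100],"turn":0}]'
python3 -c "
from h import *
print(np.round(sensors.observe()['qpos'],2))
for n in('scene','side','wrist'):
    c=get_calibration(n);cv2.imwrite(f'pics/{n}4.png',camera(n)[:,:,::-1]);np.savez(n+'4',K=c['camera_matrix'],V=c['view'])
a=cv2.imread('pics/scene4.png')[245:365,270:430];b=cv2.imread('pics/side4.png')[195:315,225:385]
w=cv2.imread('pics/wrist4.png')
t=np.hstack([cv2.resize(a,(400,300),interpolation=2),cv2.resize(b,(400,300),interpolation=2)])
cv2.imwrite('pics/v4.png',np.vstack([t,np.hstack([cv2.resize(w,(400,300)),t[:,:400]*0])]))"
```

```text
t: 14.7
ee_pos: [0.4503, 0.0861, 0.1055]
tool_rot: [[0.99, 0.144, 0.0], [0.144, -0.99, 0.0], [0.0, -0.0, -1.0]]
contact_force: [-4.1, -2.7, 9.9]
finger_gap: 0.0126
t: 15.53
ee_pos: [0.5023, 0.0951, 0.2059]
tool_rot: [[0.989, 0.149, 0.004], [0.149, -0.989, 0.001], [0.004, -0.0, -1.0]]
contact_force: [0.0, -1.0, -0.2]
finger_gap: 0.0853
[-0.82  0.39  0.68  1.96 -0.31  0.89 -1.4 ]
```

View pics/v4.png

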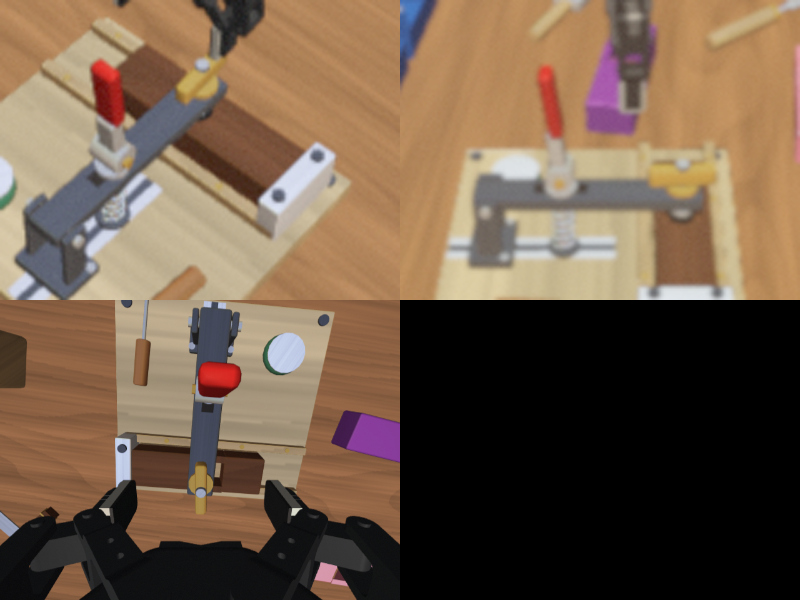

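Left: the block is on the stop. Right: the wings lie almost along the strap, and by the gripper angle the nut is at ~6.2 rad. The lever is still upright, so I shut the fingers and stage in front of it.

```bash
python3 -m crank '[{"fingers":1,"delta_pos":[0,7,8],"turn":4.3},{"fingers":1,"delta_pos":[0,7,8],"turn":4.3},{"fingers":1,"delta_pos":[0,7,8],"turn":4.3},{"fingers":1,"delta_pos":[0,7,8],"turn":4.3},{"fingers":1,"delta_pos":[0,7,8],"turn":4.3},{"fingers":1,"delta_pos":[15,7,8],"turn":4.3},{"fingers":1,"delta_pos":[30,7,8],"turn":4.3},{"fingers":1,"delta_pos":[30,7,8],"turn":4.3},{"fingers":1,"delta_pos":[30,7,8],"turn":4.3}]'
python3 - <<'E'
import numpy as np
from cell import sensors
s=sensors.observe();p=s['ee_pos']*1000-np.array([525,91.7,0]);y=np.radians(4.05);print(p[0]*np.cos(y)+p[1]*np.sin(y),-p[0]*np.sin(y)+p[1]*np.cos(y),p[2])
E
```

```text
t: 16.43
ee_pos: [0.5304, 0.0915, 0.1968]
tool_rot: [[0.997, 0.074, -0.0], [0.074, -0.997, -0.0], [-0.0, 0.0, -1.0]]
contact_force: [-0.7, 0.7, -0.2]
finger_gap: -0.0001
5.379663009149631 -0.563199148480158 196.76490354603365
```

```bash
python3 -m crank '[{"fingers":1,"delta_pos":[12,0,0],"turn":0},{"fingers":1,"delta_pos":[20,0,0],"turn":0},{"fingers":1,"delta_pos":[27,0,0],"turn":0},{"fingers":1,"delta_pos":[34,0,0],"turn":0},{"fingers":1,"delta_pos":[40,0,0],"turn":0},{"fingers":1,"delta_pos":[46,0,2],"turn":0},{"fingers":1,"delta_pos":[52,0,4],"turn":0},{"fingers":1,"delta_pos":[58,0,6],"turn":0},{"fingers":1,"delta_pos":[63,0,9],"turn":0},{"fingers":1,"delta_pos":[69,0,12],"turn":0},{"fingers":1,"delta_pos":[74,0,16],"turn":0},{"fingers":1,"delta_pos":[79,0,20],"turn":0},{"fingers":1,"delta_pos":[84,0,25],"turn":0}]'
```

```text
t: 17.52
ee_pos: [0.6146, 0.0973, 0.1727]
tool_rot: [[0.997, 0.073, 0.0], [0.073, -0.997, 0.0], [0.0, -0.0, -1.0]]
contact_force: [-2.4, 0.2, 8.0]
finger_gap: -0.0001
```

Force is about 8 N, so the lever is following. I continue from φ≈0.9 down to home.

```bash
python3 -m crank '[{"fingers":1,"delta_pos":[4,0,4],"turn":0},{"fingers":1,"delta_pos":[8,0,8],"turn":0},{"fingers":1,"delta_pos":[12,0,14],"turn":0},{"fingers":1,"delta_pos":[15,0,19],"turn":0},{"fingers":1,"delta_pos":[18,0,25],"turn":0},{"fingers":1,"delta_pos":[20,0,31],"turn":0},{"fingers":1,"delta_pos":[22,0,36],"turn":0},{"fingers":1,"delta_pos":[23,0,41],"turn":0},{"fingers":1,"delta_pos":[24,0,45],"turn":0},{"fingers":1,"delta_pos":[24,0,47],"turn":0}]'; python3 -m crank '[{"fingers":1,"delta_pos":[0,0,1.5],"turn":0},{"fingers":1,"delta_pos":[0,0,3],"turn":0},{"fingers":1,"delta_pos":[0,0,3],"turn":0}]'
```

```text
t: 18.35
ee_pos: [0.6394, 0.0988, 0.1268]
tool_rot: [[0.997, 0.073, 0.002], [0.073, -0.997, 0.0], [0.002, -0.0, -1.0]]
contact_force: [-8.0, -0.8, 28.0]
finger_gap: -0.0001
t: 18.6
ee_pos: [0.6395, 0.0989, 0.1266]
tool_rot: [[0.997, 0.073, 0.003], [0.073, -0.997, 0.002], [0.003, -0.002, -1.0]]
contact_force: [-12.2, -0.5, 33.5]
finger_gap: -0.0
```

The lever is on its stop: z=126.6 mm against a predicted 127.3, and the force rises with no motion. I retreat and check.

```bash
python3 -m crank '[{"fingers":1,"delta_pos":[0,0,-20],"turn":0},{"fingers":1,"delta_pos":[0,0,-60],"turn":0},{"fingers":1,"delta_pos":[0,0,-100],"turn":0},{"fingers":1,"delta_pos":[0,60,-130],"turn":0},{"fingers":1,"delta_pos":[0,100,-130],"turn":0},{"fingers":1,"delta_pos":[0,140,-130],"turn":0},{"fingers":1,"delta_pos":[0,140,-130],"turn":0}]'
python3 -c "
from h import *
for n in('scene','side','wrist'):cv2.imwrite(f'pics/{n}5.png',camera(n)[:,:,::-1])
a=cv2.imread('pics/scene5.png')[245:405,220:420];b=cv2.imread('pics/side5.png')[210:345,225:375]
cv2.imwrite('pics/v5.png',np.hstack([cv2.resize(a,(400,320),interpolation=2),cv2.resize(b,(400,320),interpolation=2)]))"
```

```text
t: 19.18
ee_pos: [0.6482, -0.0473, 0.2536]
tool_rot: [[0.998, 0.068, 0.002], [0.068, -0.998, -0.004], [0.002, 0.004, -1.0]]
contact_force: [-0.8, -1.7, 0.6]
finger_gap: 0.0
```

View pics/v5.png

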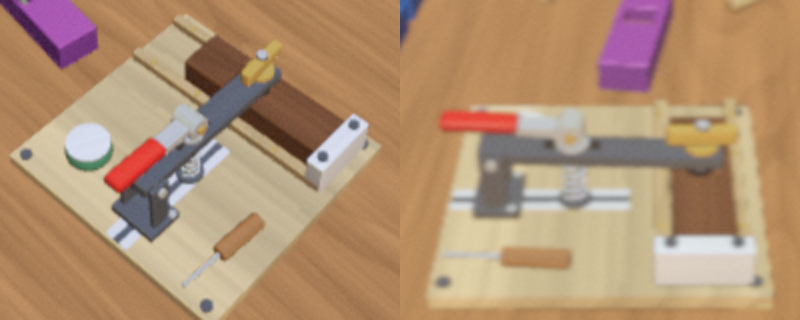

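The lever lies level over the heel, the block is against the stop, the wings are along the strap, and the tin and awl haven't moved. I'm handing in.

```bash
python3 -c "
from cell import *
print(finish_job())"
```

```text
the job is handed in; nothing more can be done
None
```

The job is done and handed in at about 19 s of the 58 s allowed.

- **Plane body:** I pushed it about 36 mm to the stop. The push force then rose from about 6 to 23 N with no further travel, within about 0.5 mm of the predicted position.
- **Wing nut:** With the lever open, I wound it clockwise from about 0.46 to 6.2 rad in two grips.
- **Cam lever:** I pressed it over the heel onto its stop. The fingertip ended at 126.6 mm against 127.3 mm predicted. My push reached 33 N upward and 12 N sideways on the tool at the stop.

The last pictures show the lever level, the block against the stop, the wings along the strap, and the tin and awl where they were.

- **Not measured directly:** I set the foot's first touch by nut angle, because the pictures were too coarse to show a gap that small. The clamping force of about 75–78 N is inferred from that angle and the lever stroke.
- **While winding the nut:** My 2 mm lift of the gripper against the gripped nut put a brief 16 N vertical load on the tool. I relieved it straight away.

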